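Bleed the water jacket of a wax melter

TASK

The wax melter's water jacket has been drained and has to be refilled with its air bled off: swing the lever of the water feed valve (on the pipe at the melter's side) to half open, 45 degrees to its pipe, and leave it there. Then screw the black vent cap on the melter's deck down until it bottoms out on its seat, back it off a quarter turn so that the air can escape, and keep hold of it: the program finishes with the fingers still gripping the cap, at rest at that quarter turn. Leave the wax draw-off cock on the front shut and disturb nothing else.

Things in the scene. Friction and masses are not known exactly. Their poses are not given: they have to be found in the camera images.
- melter: wax melter, a fixed steel box 260 x 260 mm, deck 170 mm above the bench; origin under its centre on the bench; its front (draw-off cock) faces its -x. A flat lid with a knob (34 mm above the deck) is amid the deck. The water feed pipe (21 mm diameter, axis 75 mm up) runs from its +y face along y to a riser at y = 300 mm; valve body 35 mm thick. Stands elsewhere and turned in every run
- feed_lever_pivot (a point): point on the upright turning axis of the feed valve's lever, at the lever's mid height (127 mm above the bench), at (-30, 215, 127) mm in the melter's frame; axes as the melter's
- feed_lever_grip (a point): middle of the black sleeve of the feed valve's flat lever, 85 mm from the pivot; the sleeve is 18 mm wide, 10 mm thick, and runs from 35 to 115 mm from the pivot; the point's -x points outward along the lever, y across it, z up. About 30 mm is free below it before the pipe's level
- feed_lever (a joint): angle of the feed lever, rad: 0 = shut (lever square to the pipe, pointing out along the melter's -x, towards the front), 0.785 = half open (45 degrees to the pipe), 1.571 = fully open (along the pipe, pointing to the melter's +y). It grows clockwise seen from above. Stiff (0.3 N m), stays where it is left; starts between 0 and 0.5
- vent_cap: black round knurled screw cap on the deck's front right corner, at (-90, -90) mm in the melter's frame: skirt 44 mm in diameter, 22 mm high, a bar 40 x 10 mm, 9 mm high, across its top; origin on its axis at the skirt's underside, 188 mm up when bottomed (18 mm above the deck, over a brass boss up to 48 mm wide); x along the bar; turns and rises with the cap. Clockwise from above screws it down
- vent_thread (a joint): how far the vent cap is unscrewed, rad: 0 = bottomed out hard on its seat, 1.571 = backed off a quarter turn; grows anticlockwise seen from above; right-hand thread, 4 mm a turn; starts between 2.0 and 3.8. About 0.08 N m turns it, and it stays where it is left
- draw_lever (a joint): angle of the short wooden-sleeved lever (60 mm) of the wax draw-off cock, low on the melter front, 97 mm above the bench, rad: 0 = shut, as found; must be left alone
- drip_tray: aluminium tray 110 x 110 x 18 mm under the draw-off cock; origin under its centre
- palette_knife: spatula of 200 mm lying on the bench in front of the melter, below the feed lever; origin under its middle
- clip_tin: small tin, 48 mm diameter, 32 mm high, standing on the deck's rear left corner; origin under its centre
- glue_gun: green hot-glue gun lying on its side on the left of the bench, about 225 x 140 mm, 43 mm high
- stick_cup: white cup, 84 mm diameter, 100 mm high, full of yellow glue sticks that stand up to 200 mm and spread to about 110 mm; origin under its centre
- wax_block: block of plain wax 150 x 85 x 65 mm; origin under its centre
- candle: pillar candle, 68 mm diameter, 110 mm high; origin under its centre
- pour_jug: steel pouring mug, 100 mm diameter, 110 mm high; origin under its centre

How it is judged:
On the way, in this order (a step that is already met when the one before it is completed fails the run):
1. the feed lever stands half open (0.785 +- 0.14 rad) and still (value of joint feed_lever between 0.645 and 0.925 rad and velocity of joint feed_lever between -0.05 and 0.05 rad/s), for 0.3 s.
2. the vent cap is bottomed out (within 0.07 rad) (value of joint vent_thread below 0.07 rad), for 0.2 s.
At the end, for the whole second after the job is handed in: the feed lever stands at 45 +- 8 degrees; the vent cap, after having been bottomed out, is backed off by a quarter turn (1.571 +- 0.25 rad from the bottom), still, and gripped by the fingers with more than 4 N; the draw-off cock is shut (value of joint vent_thread between 1.321 and 1.821 rad and velocity of joint vent_thread between -0.05 and 0.05 rad/s and contact force between the fingers and vent_cap above 4 N and value of joint feed_lever between 0.645 and 0.925 rad and value of joint draw_lever below 0.1 rad); the arm keeps its last pose, push and grip.
It fails at once if the wax draw-off cock is opened (value of joint draw_lever above 0.1 rad).
It fails at once if something standing about is shoved by more than 30 mm or knocked over (distance of any of drip_tray, palette_knife, clip_tin, glue_gun, stick_cup, wax_block, candle, pour_jug from where it was at the start of the episode above 0.03 m or angle between any of candle, stick_cup, pour_jug, clip_tin's own z axis and vertical above 0.5 rad).
It also fails if it takes over 70 s, if anything falls off the work surface, if the arm or the gripper's body presses on something with over 40 N, if the wrist force passes 120 N, or if a joint passes its speed limit or range.

ROBOT

A 6-joint arm with a two-finger parallel gripper is mounted at the origin on the work surface. World frame = base frame: x ahead of the robot, y to its left, z up, the work surface at z = 0. Lengths are in m, angles in rad, forces in N, time in s.
With the tool pointing down it reaches from about 0.3 to 0.825 m from the base axis. Payload 5.4 kg.
Tool frame: the origin (TCP) lies at the very end of the fingers, on their centre line; the grasp point (between the pads) lies 19 mm behind it; z points along the fingers, y is the line along which they close (so a half turn about z gives the same grasp; the last joint's range is limited). The gripper opens to 92 mm and grips with 3 to 60 N. Pads are 20 mm wide; open, the fingers measure 128 mm over their backs; the gripper's body (75 mm by 189 mm) begins 69 mm behind the grasp point.
Start: joints at [-1.343, 0.158, 1.597, -0, 1.386, -0.21], TCP at [0.244, -0.521, 0.215] pointing down, gripper open.
Joint ranges: [-2.91, 2.91], [-0.94, 2.29], [0.18, 2.7], [-1.29, 4.43], [0.17, 2.64], [-3, 3]. Speed limits (rad/s): [2.57, 2.57, 3.14, 3.14, 3.14, 3.14].

INTERFACE

Orientations are given as a rotation vector (axis times angle).
In Python, from workcell import bot gives the robot as it stands. Calls block until the motion is done:
- bot.goto(position, orientation): joint-space move of the TCP to a pose.
- bot.line_to(position, rot=None, max_speed=0.15): straight line of the TCP; rot=None keeps the orientation; max_speed is the mean speed in m/s.
- bot.set_joints(angles): joint-space move.
- bot.set_gripper(opening, newtons=None): opening from 0.0 (shut) to 1.0 (fully open); newtons is the grip in N (None keeps the last); returns when the fingers have stopped.
- bot.hold(seconds).
- bot.inverse_kinematics(position, orientation): joint angles nearest the present ones, or None.
- bot.read_camera(name): name is "scene" or "top" or "wrist"; returns a dict with "pixels" (420x560x3 uint8, blue, green, red), "fx", "fy", "cx", "cy" (pixels), "R" (3x3) and "t" (3): a world point X has camera coordinates R X + t. Camera axes: x right, y down, z forward; pixel columns grow to the right and rows downward; lengths in m; the calibration is good to about 2 mm. A picture is of the moment at which its call begins. There is no depth.
A pose or a line that the arm cannot do raises bot.MotionError and nothing moves.
- bot.job_done(): hands the job in; it is judged then, once.
Readings, each from a call of its own:
- bot.current_clock(): time.
- bot.current_joints(): joint angles.
- bot.current_joint_vel(): joint speeds.
- bot.current_effort(): joint torques, N m.
- bot.current_ee_pos(): TCP position.
- bot.current_tool_rot(): TCP orientation.
- bot.current_contact_force(): force on the tool from outside, world axes, zero at the start.
- bot.current_ft_torque(): the same for the moment, N m.
- bot.current_opening(): opening from 0.0 (shut) to 1.0 (fully open).
- bot.current_grip_force(): force on a finger pad.
Only numpy, scipy, OpenCV 4.12 (cv2) and the standard library are available. Lean on these libraries where they do the work, as an engineer would, in place of code of your own. Each camera call takes 0.05 s, during which the arm holds its last target. There are 200 camera calls.

## Working session

There is one attempt and no reset: what is moved stays moved. The work goes in short steps, each a Python script; the robot and the scene stay as the last script left them, time stands still between calls to the robot, and variables do not carry over. Pictures are saved under pics/ and viewed, at most 10 in all, crops included, and the job is handed in when it is done.

```bash
mkdir -p pics; ls; python3 - <<'E'
from workcell import bot
import cv2
for n in("scene","top"):
    c=bot.read_camera(n);cv2.imwrite(f"pics/{n}0.png",c["pixels"]);print(n,c["fx"],c["cx"],c["cy"],c["R"],c["t"])
E
```

```text
pics
scene 451.7210336376469 267.17547460091816 219.6695920579416 [[-0.81907628  0.57353001  0.01331847]
 [ 0.30028248  0.44839311 -0.8418872 ]
 [-0.48881948 -0.68557053 -0.53948917]] [ 0.41197139 -0.05445212  1.65194321]
top 521.2071627750877 285.2208520837558 211.21737762740327 [[ 0.01985147 -0.99968962  0.01505254]
 [-0.99046966 -0.02171629 -0.13600827]
 [ 0.13629294 -0.01220912 -0.99059334]] [-0.00207889  0.56563937  1.7749319 ]
```

View pics/scene0.png

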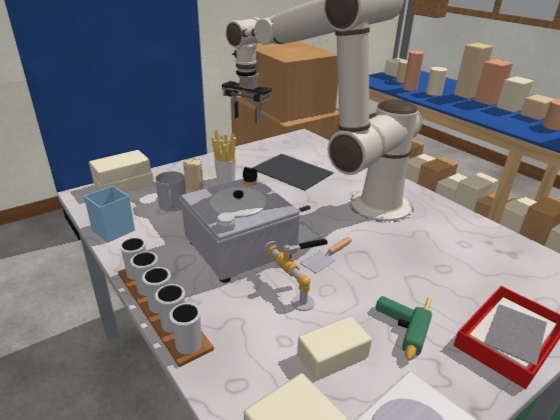

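View pics/top0.png

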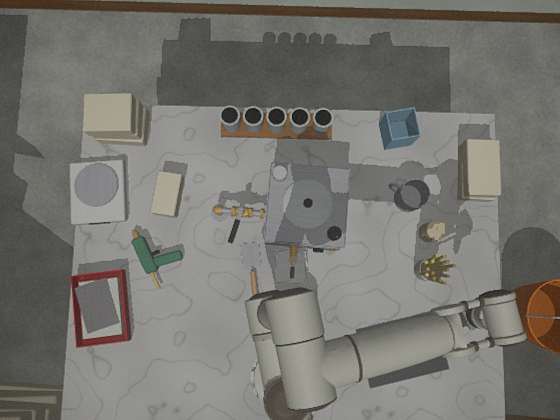

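Top view: the melter is centred near (308,203), the vent cap is at (334,233), and the black lever sleeve runs from (238,221) to (230,242). I'll zoom in.

```bash
python3 - <<'E'
import cv2
i=cv2.imread("pics/top0.png")[150:290,200:370];cv2.imwrite("pics/z.png",cv2.resize(i,None,fx=4.2,fy=4.2,interpolation=cv2.INTER_CUBIC))
E
```

```text
(no output)
```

View pics/z.png

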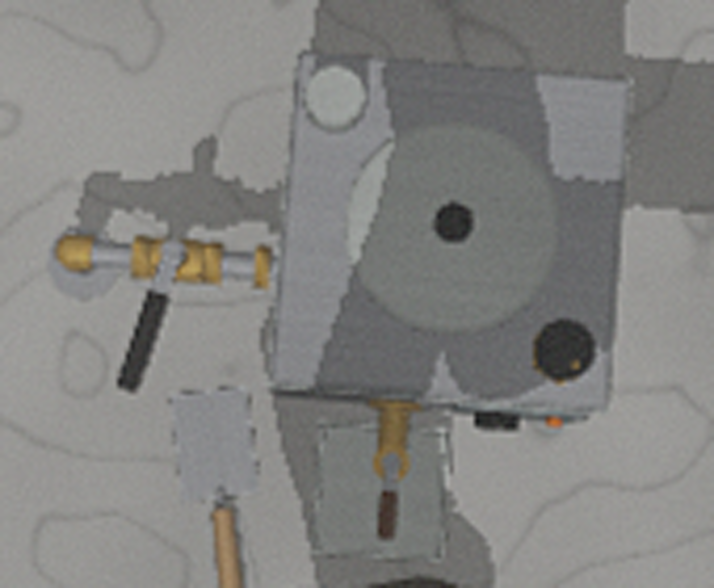

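```bash
cat > h.py <<'E'
import numpy as np, cv2
from workcell import bot
from scipy.optimize import least_squares
from scipy.spatial.transform import Rotation as Ro
def ray(c,u,v,z):
    R=np.array(c["R"]);t=np.array(c["t"]);o=-R.T@t
    d=R.T@np.array([(u-c["cx"])/c["fx"],(v-c["cy"])/c["fy"],1]);return o+d*(z-o[2])/d[2]
def down(a): # tool down, closing line y at world angle a
    return (Ro.from_euler('z',a-np.pi/2)*Ro.from_euler('x',np.pi)).as_rotvec()
def w(m,p): # melter->world
    c,s=np.cos(m[2]),np.sin(m[2]);return np.array([m[0]+c*p[0]-s*p[1],m[1]+s*p[0]+c*p[1]])
E
python3 - <<'E'
from h import *
c=bot.read_camera("top")
pts=[(275,390,.17,-.13,.13),(303,55,.17,.13,.13),(627,80,.17,.13,-.13),(605,412,.17,-.13,-.13),(564,350,.213,-.09,-.09),(454,222,.204,0,0),(175,255,.13,-.03,.215)]
W=np.array([ray(c,200+(u+.5)/4.2-.5,150+(v+.5)/4.2-.5,z)[:2] for u,v,z,_,_ in pts])
r=least_squares(lambda m:np.ravel([w(m,p[3:])-q for p,q in zip(pts,W)]),[.6,0,0],loss='soft_l1',f_scale=.003)
m=r.x;print(m,np.degrees(m[2]));print([np.round((w(m,p[3:])-q)*1000,1) for p,q in zip(pts,W)])
s=[ray(c,200+u/4.2,150+v/4.2,.132)[:2] for u,v in((155,293),(128,388))]
print("sleeve",s);pv=w(m,(-.03,.215));
for q in s: d=q-pv; print(np.hypot(*d), m[2]+np.pi-np.arctan2(d[1],d[0]))
np.save("m.npy",m);print("pivot",pv,"cap",w(m,(-.09,-.09)))
print(bot.current_clock(), bot.current_tool_rot())
cap=w(m,(-.09,-.09))
c=bot.read_camera("wrist");R=Ro.from_rotvec(bot.current_tool_rot()).as_matrix();cp=-np.array(c["R"]).T@c["t"]
print("cam in tool",R.T@(cp-bot.current_ee_pos()), R.T@np.array(c["R"]).T[:,2],c["fx"])
E
```

```text
[ 0.57031879 -0.05917491 -0.05536437] -3.1721448797860847
[array([2.5, 4.1]), array([0.9, 5. ]), array([ 0.5, -2.2]), array([-0.4, -3.8]), array([-0.8, -2.3]), array([-2. , -0.2]), array([-0.5,  1.3])]
sleeve [array([0.52089407, 0.16910632]), array([0.44605705, 0.18766076])]
0.033567312022331965 0.3086390364830076
0.11049909623491093 0.2243339362703023
pivot [0.55226202 0.15715575] cap [ 0.47547644 -0.14405676]
0.15 [-3.06521199e+00 -6.81849218e-01 -7.93146349e-06]
cam in tool [ 0.07147148  0.0008576  -0.16969714] [-2.52685816e-01 -8.08500220e-04  9.67548048e-01] 334.11650449850094
```

```bash
python3 - <<'E'
from h import *
m=np.load("m.npy");pv=w(m,(-.03,.215));cap=w(m,(-.09,-.09))
bot.set_joints(np.array(bot.current_joints()))
q=[bot.inverse_kinematics([*cap,.36],down(a)) for a in (np.pi/2,)]
print(q)
bot.line_to([*np.array(bot.current_ee_pos())[:2],.36])
bot.goto([*cap,.36],down(np.pi/2));c=bot.read_camera("wrist");cv2.imwrite("pics/capw.png",c["pixels"]);print(bot.current_joints(),c["R"],c["t"])
th=.2;phi=m[2]+np.pi-th;g=pv+.085*np.array([np.cos(phi),np.sin(phi)])
bot.goto([*g,.29],down(np.pi/2));c=bot.read_camera("wrist");cv2.imwrite("pics/levw.png",c["pixels"]);np.savez("levw.npz",**c);print(bot.current_joints())
print(bot.current_clock())
E
```

```text
[array([-5.37923655e-01, -1.01707575e-01,  1.58012178e+00, -4.44089210e-16,
        1.66317845e+00,  1.03287267e+00])]
[-5.39341119e-01 -1.01240892e-01  1.58000451e+00 -2.59675674e-04
  1.66303977e+00  1.03254554e+00] [[-8.25122969e-04 -9.99999645e-01  1.68793311e-04]
 [-9.67414711e-01  8.40974139e-04  2.53195714e-01]
 [-2.53195766e-01  4.56244672e-05 -9.67415062e-01]] [-0.14480577  0.39533853  0.65090374]
[ 1.20254253e-01 -7.31400019e-02  1.68735640e+00 -3.89609904e-04
  1.52662418e+00  1.69282313e+00]
4.55
```

View pics/capw.png

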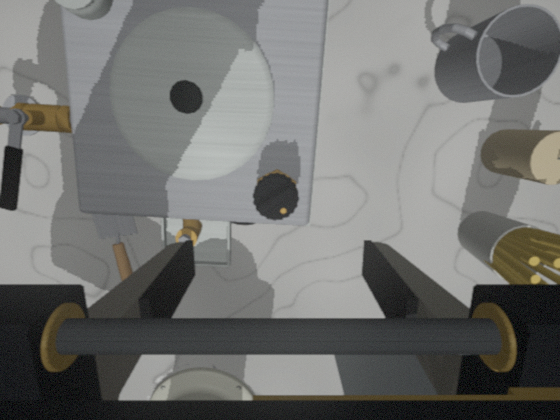

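View pics/levw.png

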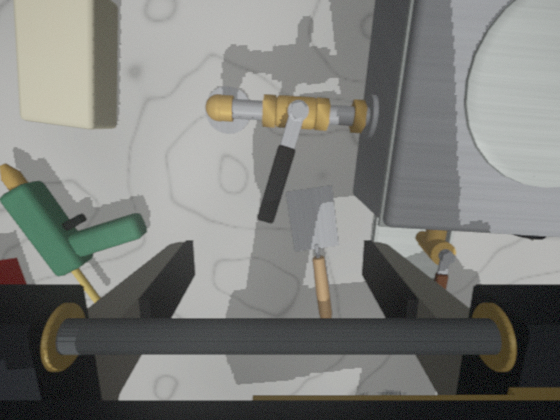

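Wrist views: the cap is at (276,196), with the deck's front corners at (80,210) and (308,223) and the knob at (186,97). The lever pivot is at (298,110), and the sleeve axis runs from (286,148) to (267,220).

```bash
python3 - <<'E'
from h import *
m=np.load("m.npy")
c=np.load("levw.npz");
pv=ray(c,298,109,.131)[:2];s=[ray(c,*p,.131)[:2] for p in((286,148),(267,220))]
mel=[ray(c,388,224,.17)[:2]]
cc=dict(R=np.array([[-8.25122969e-04,-9.99999645e-01,1.68793311e-04],[-9.67414711e-01,8.40974139e-04,2.53195714e-01],[-2.53195766e-01,4.56244672e-05,-9.67415062e-01]]),t=np.array([-0.14480577,0.39533853,0.65090374]),fx=c["fx"],fy=c["fy"],cx=c["cx"],cy=c["cy"])
cap=ray(cc,276,196,.213)[:2];fl=ray(cc,80,210,.17)[:2];fr=ray(cc,308,223,.17)[:2];kn=ray(cc,186,97,.204)[:2]
print("pv",pv,w(m,(-.03,.215)));print("sl",s,[np.hypot(*(q-pv)) for q in s])
print("cap",cap,w(m,(-.09,-.09)));print(fl,mel,w(m,(-.13,.13)));print(fr,w(m,(-.13,-.13)));print(kn,m)
P=[(-.03,.215),(-.09,-.09),(-.13,.13),(-.13,-.13),(0,0),(-.13,.13)];W=[pv,cap,fl,fr,kn,mel[0]]
r=least_squares(lambda x:np.ravel([w(x,p)-q for p,q in zip(P,W)]),m,loss='soft_l1',f_scale=.002);x=r.x
print(x,[np.round(1000*(w(x,p)-q),1) for p,q in zip(P,W)]);np.save("m2.npy",x)
d=s[1]-s[0];phi=np.arctan2(d[1],d[0]);print("th dir",x[2]+np.pi-phi)
for q in s:
  d=q-w(x,P[0]);print(np.hypot(*d),x[2]+np.pi-np.arctan2(d[1],d[0]))
print(w(x,P[0]),w(x,P[1]))
E
```

```text
pv [0.55541463 0.15829317] [0.55226202 0.15715575]
sl [array([0.51917029, 0.16944529]), array([0.446421  , 0.18859318])] [np.float64(0.03792126259481833), np.float64(0.1131269357742903)]
cap [ 0.47883368 -0.1431621 ] [ 0.47547644 -0.14405676]
[0.45383329 0.07510028] [array([0.453836  , 0.07750769])] [0.44771167 0.0778196 ]
[ 0.43852065 -0.17876973] [ 0.43332429 -0.18178203]
[ 0.57056491 -0.06007213] [ 0.57031879 -0.05917491 -0.05536437]
[ 0.57449768 -0.05914809 -0.05791016] [array([ 1.6, -1.1]), array([ 0.6, -0.6]), array([-1.6,  3.1]), array([-1.3, -2.6]), array([3.9, 0.9]), array([-1.6,  0.7])]
th dir 0.19945642817111375
0.03974574999244473 0.25453910652694933
0.11493330165714484 0.21849640719928143
[0.55699169 0.15722784] [ 0.47943954 -0.14378822]
```

```bash
python3 - <<'E'
from h import *
m=np.load("m2.npy");pv=np.array([.5555,.158]);r=.082
def pose(th,z):
    phi=m[2]+np.pi-th;return [*(pv+r*np.array([np.cos(phi),np.sin(phi)])),z],down(phi-np.pi/2)
th0=.21
bot.set_gripper(.5);bot.goto(*pose(th0,.2));bot.line_to(pose(th0,.113)[0])
bot.set_gripper(0,25);print(bot.current_opening(),bot.current_grip_force(),bot.current_contact_force())
for th in np.linspace(th0,.80,7)[1:]:
    p,o=pose(th,.113);bot.line_to(p,o,max_speed=.06)
    print(np.round(th,2),np.round(bot.current_contact_force(),1),bot.current_opening())
bot.hold(.3);bot.set_gripper(.5);bot.line_to(pose(.80,.29)[0])
p=pose(.785,.29)[0];bot.goto(p,down(np.pi/2))
c=bot.read_camera("wrist");cv2.imwrite("pics/lev2.png",c["pixels"]);np.savez("lev2.npz",**c);print(bot.current_joints(),bot.current_clock())
E
```

```text
0.1920382687295382 24.992950558662415 [0.04021451 2.41164221 3.75222307]
0.31 [-0.5  2.6  5.5] 0.19275167676295737
0.41 [-0.6  2.3  5.1] 0.19293552147906073
0.5 [-0.7  3.4  5.5] 0.19726377347478188
0.6 [-1.1  2.7  6.4] 0.19250318338218103
0.7 [0.2 2.1 5. ] 0.19229413618383245
0.8 [-0.4  0.8  4.7] 0.19337962983839535
[1.91407939e-01 4.46933188e-02 1.57230123e+00 9.58840099e-06
 1.52532347e+00 1.76351564e+00] 11.875
```

View pics/lev2.png

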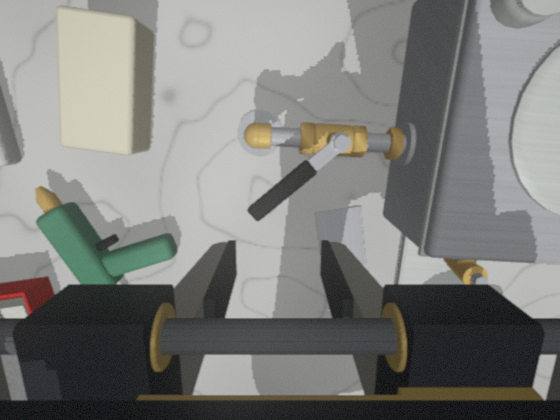

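```bash
python3 - <<'E'
from h import *
m=np.load("m2.npy");c=np.load("lev2.npz")
pv=ray(c,342,140,.131)[:2];s=[ray(c,*p,.131)[:2] for p in((309,168),(254,214))]
d=s[1]-s[0];print("th",m[2]+np.pi-np.arctan2(d[1],d[0]),[m[2]+np.pi-np.arctan2(*(q-np.array([.5555,.158]))[::-1]) for q in s])
bot.set_gripper(.72)
cap=np.array([.4787,-.1434])
bot.goto([*cap,.30],down(np.pi/2))
q=np.array(bot.current_joints());q[5]=-2.4;bot.set_joints(q)
bot.line_to([*cap,.1935],max_speed=.1)
print(bot.current_contact_force())
bot.set_gripper(0,25);print(bot.current_opening()*92,bot.current_grip_force(),bot.current_contact_force(),bot.current_ft_torque(),bot.current_joints(),bot.current_ee_pos(),bot.current_clock())
E
```

```text
th 0.8079765289663179 [np.float64(0.8067970791554231), np.float64(0.8075576041900634)]
[ 0.21607642 -0.69027761 -0.54715513]
43.05302836899754 25.00133067369461 [-3.00155931  7.26182975  4.33860458] [ 1.51006355  0.33356681 -0.01080284] [-0.53248404 -0.02235277  1.82935611  0.00372458  1.33822178 -2.40175095] [ 0.47820232 -0.1412619   0.19365912] 18.2833
```

```bash
python3 - <<'E'
from h import *
cen=np.array(bot.current_ee_pos());q=np.array(bot.current_joints())
Ra=Ro.from_rotvec(bot.current_tool_rot());tot=0;log=[]
while q[5]<2.85:
    tot+=.12
    p=cen-[0,0,tot*.004/(2*np.pi)]
    R=(Ro.from_euler('z',-tot)*Ra).as_rotvec()
    q=bot.inverse_kinematics(p,R)
    if q is None: print("none");break
    bot.set_joints(q)
    f=np.array(bot.current_contact_force());t=bot.current_ft_torque()[2];e=np.array(bot.current_ee_pos())
    cen[:2]+=.5*(e[:2]-p[:2])
    print(round(tot,2),np.round(f,1),round(t,3),np.round((e-p)*1000,1),round(bot.current_joints()[5]-q[5],3))
    if abs(t)>.3: break
bot.hold(.3);print(bot.current_opening()*92,bot.current_joints(),bot.current_clock(),bot.current_ft_torque(),cen)
c=bot.read_camera("wrist");cv2.imwrite("pics/bot.png",c["pixels"])
E
```

```text
0.12 [-0.7 -0.7  0.9] -0.048 [ 0.1 -0.2  0.2] -0.003
0.24 [-0.8 -1.8  0.4] -0.021 [ 0.1 -0.4  0.2] -0.005
0.36 [ 0.2 -3.5  0. ] -0.006 [ 0.  -0.6  0.2] -0.006
0.48 [-0.8 -5.2  1. ] -0.026 [ 0.  -0.6  0.2] -0.006
0.6 [-1.4 -4.9  0.6] -0.081 [-0.1 -0.7  0.2] -0.005
0.72 [-1.3 -4.8  1.3] -0.097 [-0.1 -0.7  0.2] -0.005
0.84 [-2.4 -5.3  1.8] -0.068 [-0.2 -0.7  0.1] -0.005
0.96 [-1.3 -5.3  1.6] -0.048 [-0.3 -0.7  0.2] -0.005
1.08 [-2.2 -4.6  1.4] -0.048 [-0.4 -0.6  0.1] -0.005
1.2 [-2.6 -4.4  1.1] -0.022 [-0.5 -0.5  0.1] -0.005
1.32 [-3.1 -5.2  2. ] -0.032 [-0.5 -0.5  0.1] -0.005
1.44 [-3.3 -4.8  1.8] -0.114 [-0.6 -0.4  0.1] -0.005
1.56 [-3.7 -5.5  1.5] -0.04 [-0.6 -0.4  0.1] -0.005
1.68 [-4.8 -4.9  2.5] -0.053 [-0.7 -0.3  0.1] -0.005
1.8 [-3.2 -3.9  2. ] -0.092 [-0.7 -0.2  0.1] -0.005
1.92 [-3.7 -3.8  2.4] -0.104 [-0.7 -0.1  0.1] -0.005
2.04 [-4.5 -3.7  3.1] -0.016 [-0.7 -0.   0.1] -0.006
2.16 [-3.7 -3.5  3.1] -0.019 [-0.7  0.1  0.1] -0.006
2.28 [-4.6  0.9  4.1] 0.227 [-0.5  0.7  0. ] -0.007
2.4 [-5.   1.4  4.9] 0.409 [-0.4  0.6  0. ] -0.007
43.45517571902182 [-5.39423143e-01 -3.44124119e-02  1.84422440e+00  4.74045075e-04
  1.32831271e+00 -1.42005182e-02] 23.5833 [0.29314843 0.94676566 0.51439404] [ 0.47444305 -0.14433863  0.19365912]
```

```bash
python3 - <<'E'
from h import *
bot.set_gripper(.6);cen=np.array([.4765,-.1425,.1925]);bot.line_to(cen);bot.hold(.2)
c=bot.read_camera("wrist");a=c["pixels"]
bot.set_gripper(0,25);bot.hold(.2);e=np.array(bot.current_ee_pos());print(e,bot.current_contact_force(),bot.current_ft_torque())
cen[:2]=e[:2];Ra=Ro.from_rotvec(bot.current_tool_rot())
# press once more onto the seat, then back off
def turn(tot):
    p=cen+[0,0,max(tot,0)*.004/(2*np.pi)]
    bot.set_joints(bot.inverse_kinematics(p,(Ro.from_euler('z',tot)*Ra).as_rotvec()))
    x=np.array(bot.current_ee_pos());cen[:2]+=.5*(x[:2]-p[:2])
    print(round(tot,2),np.round(bot.current_contact_force(),1),round(bot.current_ft_torque()[2],3))
turn(-.05);turn(-.1);bot.hold(.4);print(bot.current_ft_torque()[2])
for s in np.linspace(-.1,1.571,15)[1:]: turn(s)
bot.hold(.4);c=bot.read_camera("wrist")
cv2.imwrite("pics/ba.png",np.vstack([np.hstack([cv2.imread("pics/capw.png")[100:300,180:370]]+[x[60:260,185:375] for x in (cv2.imread("pics/bot.png"),a,c["pixels"])])]))
print(bot.current_grip_force(),bot.current_opening()*92,bot.current_clock(),bot.current_contact_force(),bot.current_ft_torque())
E
```

```text
[ 0.4754924  -0.1418907   0.19230486] [-4.01158236  2.93793825  2.26254084] [ 0.44554279  0.87568877 -0.01803176]
-0.05 [-1.7 -0.5  0.3] 0.53
-0.1 [-1.7  0.6  0.8] 0.601
0.6791637622317076
0.02 [-2.4  0.9  1. ] 0.025
0.14 [-1.8  0.4  0.9] 0.072
0.26 [-2.4  0.9  0.3] 0.07
0.38 [-2.6  0.4  2. ] 0.066
0.5 [-2.8  1.   1.2] 0.082
0.62 [-2.5  1.   2. ] 0.069
0.74 [-2.9  0.8  1.3] 0.055
0.85 [-2.5  0.7  1.6] 0.059
0.97 [-2.8  0.3  1.5] 0.068
1.09 [-1.2 -0.5  1.8] 0.1
1.21 [-2.4  0.1  1.8] 0.057
1.33 [-3.5  0.   1.9] 0.094
1.45 [-3.2  0.8  1.6] 0.071
1.57 [-3.   0.1  1. ] 0.046
25.000909566879272 43.43297887206412 29.8917 [-3.16349506  0.45316106  1.47582753] [-0.05106449  0.48819419 -0.06904974]
```

View pics/ba.png

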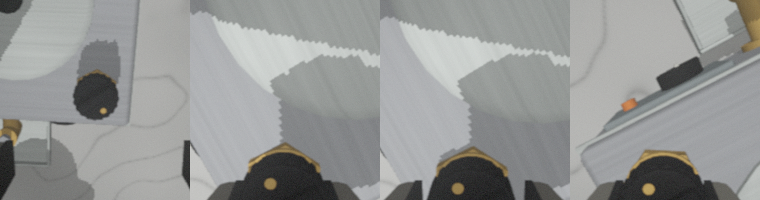

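The orange dot sits at the same spot relative to the fingers in the last two crops, about (78,188). So the cap turned with the grip from its seat by a quarter turn, without slipping.

```bash
python3 -c "
from workcell import bot
print(bot.current_grip_force(),bot.current_clock());print(bot.job_done())"
```

```text
25.000909566879272 29.8917
the job is handed in; nothing more can be done
None
```

I handed the job in at about 30 s: the feed lever was measured at about 0.81 rad (46 degrees), and the vent cap was screwed to its stop, backed off a quarter turn and still held at 25 N; I never went near the draw-off cock, and the result of the judging wasn't shown.

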